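# Try a cast spacer blade in the rib clamp

### The job

Lift the orange cast blade by its grip straight up out of its open mould, carry it to the rib clamp and slide it, upright and flat along the silver fixed plate, down between the two plates until it drags snugly against both and the brass sprung plate has just begun to give (about 2 mm; never force it open by more than 4 mm). Stop there and finish while still holding the blade at that depth in the gripper; do not let go. Leave the paint tin, the glue jar and the brush alone.

Things in the scene. Friction and masses are not known exactly. Their poses are not given: they have to be found in the camera images.
- blade: Orange plastic blade, 60 g: flat blade 30 (x) by 6 (y) by 75 mm long pointing down, under a grip bar 50 (x) by 14 (y) by 30 mm tall, to grip across y. Symmetric under a half turn. Origin: centre of its lower end, z up; the bar spans z = 75 to 105 mm. Starts upright in the mould, lower end 17 mm above the table (68 mm below the mould's top), underside of the bar 7 mm above the mould.
- mould: Open mould, fixed: white block 100 (x) by 70 (y) by 85 mm tall between two plywood cheeks 120 by 12 by 78 mm. The slot in the middle of its top, 32 (x) by 7.5 mm (y), 68 mm deep, holds the blade, whose axes match. Origin: centre of the underside, z up. Mould and clamp may stand left or right.
- mould_top (a point): Centre of the mouth of the mould's cavity, on the mould's top face, 85 mm above the table.
- clamp: Rib clamp, fixed: grey base 110 (x) by 190 (y -50 to 140) by 12 mm, upright silver fixed plate x -40 to 40, y -10 to 0, top 90 mm above the table, two struts behind it. Origin on the underside, below the plate's inner face: the face is the plane y = 0, x runs along the gap, the gap is on the +y side, z up.
- fixed_edge (a point): Middle of the upper inner edge of the silver fixed plate, 90 mm above the table; its axes are parallel to the clamp's.
- mount: Dark steel mount that carries the sprung brass plate, fixed on the clamp's base, axes parallel to the clamp's; its upright (74 mm high) stands at y = 77 to 89 mm. Its origin is nominally the clamp's, but it sits up to 1.5 mm nearer to or farther from the fixed plate, which alters the gap.
- jaw_edge (a point): Middle of the upper inner edge of the brass plate (80 mm long, 10 thick), 90 mm above the table, at rest 12.5 to 15.5 mm from the fixed plate's face. Below it the plate leans inward: the gap narrows 1 mm every 5 mm of depth (to z = 20 mm), so the 6 mm blade set flat along the fixed plate first touches it 32 to 48 mm below the plate tops.
- jaw (a joint): How far the brass plate is pushed away from the fixed plate, in m: 0 at rest, stop at 0.010. Its spring presses with 3 N plus 1.5 N per mm; every 5 mm the blade goes deeper after touching opens it about 1 mm. The downward drag on the blade is about 1 to 2 times this side force.
- tin: Bystander: green paint tin with red lid, 104 mm across, 120 mm tall, the one nearest the work (not the group of three at the table edge). Origin: centre of its underside.
- glue: Bystander: white glue jar with blue cap, 60 mm across, 100 mm tall. Origin: centre of its underside.
- brush: Bystander: paint brush lying beyond the work. Origin: its underside, middle.
Things that resemble listed ones, but are neither listed nor needed, are in the scene too. What is meant by the blade is not black, and is the smaller of those in its own colour.

How it is judged:
On the way, in this order (a step that is already met when the one before it is completed fails the run):
1. the blade is lifted clear of the mould in the gripper (z of blade in the frame of mould_top above 0.003 m and contact force between blade and mould below 0.05 N and contact force between blade and the fingers above 1 N), for 0.2 s.
2. the blade's lower end has entered between the plates (z of blade in the frame of fixed_edge below -0.01 m and y of blade in the frame of fixed_edge between 0 and 0.014 m and horizontal distance between blade and fixed_edge below 0.032 m), for 0.1 s.
At the end, for the whole second after the job is handed in: Blade gripped (over 3 N), at rest, upright and along the plates within 0.12 rad, lower end 28 mm or more below the plate tops, whole width between them, pressing both plates (over 1.5 N sprung, 0.7 N fixed), the sprung plate pushed back 0.5 to 3.8 mm (z of blade in the frame of fixed_edge below -0.028 m and y of blade in the frame of fixed_edge between 0 and 0.008 m and x of blade in the frame of fixed_edge between -0.026 and 0.026 m and angle between the z axis of blade and the z axis of clamp, either way round below 0.12 rad and angle between the y axis of blade and the y axis of clamp, either way round below 0.12 rad and value of joint jaw between 0.0005 and 0.0038 m and contact force between blade and mount above 1.5 N and contact force between blade and clamp above 0.7 N and contact force between blade and the fingers above 3 N and linear speed of blade below 0.01 m/s); the arm keeps its last pose, push and grip.
It fails at once if the sprung plate is forced open more than 4.5 mm (value of joint jaw above 0.0045 m).
It fails at once if the tin is moved (distance of tin from where it was at the start of the episode above 0.015 m).
It fails at once if the glue jar is moved (distance of glue from where it was at the start of the episode above 0.015 m).
It fails at once if the brush is moved (distance of brush from where it was at the start of the episode above 0.02 m).
It also fails if it takes over 40 s, if anything falls off the work surface, if the arm or the gripper's body presses on something with over 40 N, if the wrist force passes 120 N, or if a joint passes its speed limit or range.

### The arm

A 7-joint arm with a two-finger parallel gripper is mounted at the origin on the work surface. World frame = base frame: x ahead of the robot, y to its left, z up, the work surface at z = 0. Lengths are in m, angles in rad, forces in N, time in s.
With the tool pointing down it reaches from about 0.425 to 0.925 m from the base axis. Payload 6.8 kg.
Tool frame: the origin (TCP) lies at the very end of the fingers, on their centre line; the grasp point (between the pads) lies 19 mm behind it (r.tcp_to_grasp is the distance from the TCP to the grasp point, in m); z points along the fingers, y is the line along which they close (so a half turn about z gives the same grasp; the last joint's range is limited). The gripper opens to 85 mm and grips with 20 to 120 N. Pads are 22 mm wide; open, the fingers measure 114 mm over their backs; the gripper's body (76 mm by 85 mm) begins 54 mm behind the grasp point. The pads swing forward as they close: fully open they stand 13 mm farther back than shut.
Start: joints at [1.23, 0.477, 0.022, 1.555, -0.011, 1.109, -0.083], TCP at [0.156, -0.657, 0.231] pointing down, gripper open.
Joint ranges: [-2.96, 2.96], [-0.34, 2.1], [-1.41, 1.46], [0.24, 2.44], [-1.37, 4.51], [0.17, 1.92], [-2.96, 2.96]. Speed limits (rad/s): [2.39, 2.39, 3.14, 3.14, 3.14, 3.14, 3.14].

### API

Orientations are given as a rotation vector (axis times angle).
In Python, from bench import r gives the robot as it stands.
- The arm moves only by the tool step_arm, never from a script. Its argument "moves" is a list of rows, each a list of 7 numbers: the shift along the tool's x, y, z in mm, then the turn, a rotation vector about the tool's x, y, z in rad, then the finger opening in mm, from 0 to 85.4. A call has 1 to 8 rows; each row is the pose to reach, as a shift and turn from the pose commanded when the call began, along the tool's axes at that moment; what a row does not reach only later rows make up. A row lasts 1/10 s, in which the tool goes at most 50 mm and 8.59 degrees, less where a joint would pass 70% of its speed; a pose out of reach is approached as far as the arm can. A call with a gripper value outside its range is refused whole. The fingers move at their own pace and stop on an object; "grip_force" is the grip in N (left out, the last holds). Time passes only in rows, so rows that repeat a pose let the fingers close. It gives the time, the measured TCP pose, the force, the opening and the grip force at its end, in the units of the state.
- r.get_obs(): the state, without advancing time (a new reading comes with each control period).
- r.grab_frame(name): name is "side" or "top" or "wrist"; returns a dict with "image" (384x512x3 uint8, red, green, blue), "depth" (384x512 float32, m along the optical axis (not along the pixel's ray), 0 where there is no reading), "mtx" (3x3 intrinsics, pixels), "k1" (the pictures are not rectified: a ray, as slopes to the right and down, at radius r is drawn at 1 + k1 r^2 times it, then the intrinsics apply), "rvec" (rotation vector, rad) and "tvec" (3), from world to camera coordinates, as OpenCV has them. Camera axes: x right, y down, z forward; pixel columns grow to the right and rows downward; lengths in m; the calibration is good to about 2 mm. A picture is of the moment at which its call begins.
- r.hand_in(): hands the job in; it is judged then, once.
The state is a dict: "clock": time; "joints": joint angles; "qvel": joint speeds; "tau": joint torques, N m; "tcp_pos": TCP position; "orientation": TCP orientation; "contact_force": force on the tool from outside, world axes, zero at the start; "moment": the same for the moment, N m; "grip_width": finger opening in m; "gripper_force": force on a finger pad.
Only numpy, scipy, OpenCV 4.12 (cv2) and the standard library are available. Lean on these libraries where they do the work, as an engineer would, in place of code of your own. Each camera call takes 0.05 s, during which the arm holds its last target. There are 200 camera calls.

## Working session

There is one attempt and no reset: what is moved stays moved. The work goes in short steps, Python scripts to look and compute and a tool call to move; the robot and the scene stay as the last step left them, time stands still between calls to the robot, and variables do not carry over. Pictures are saved under pics/ and viewed, at most 10 in all, crops included, and the job is handed in when it is done.

Besides the shell and the picture viewer there is one more tool, called after "Request:" as a command line: name --pt "numbers of a row" for each row, then --argument value for the rest. step_arm: Moves the arm, as the interface text tells. Its arguments: {"type":"object","properties":{"moves":{"type":"array","items":{"type":"array","items":{"type":"number"}}},"grip_force":{"type":"number"}},"required":["moves"]}

```bash
mkdir -p pics; cat > h.py <<'E'
import numpy as np,cv2,pickle
from bench import r
from scipy.spatial.transform import Rotation as R
def grab(n,f):
    d=r.grab_frame(n); pickle.dump(d,open(f'pics/{f}.pkl','wb')); cv2.imwrite(f'pics/{f}.png',d['image'][:,:,::-1]); return d
def load(f): return pickle.load(open(f'pics/{f}.pkl','rb'))
def ray(d,u,v):
    m=d['mtx']; a=np.array([(u-m[0,2])/m[0,0],(v-m[1,2])/m[1,1]]); s=a.copy()
    for _ in range(20): s=a/(1+d['k1']*(s@s))
    Rm=cv2.Rodrigues(np.array(d['rvec'],float))[0]; t=np.array(d['tvec'],float).ravel()
    return -Rm.T@t, Rm.T@np.array([s[0],s[1],1.])
def atz(d,u,v,z):
    c,q=ray(d,u,v); return c+q*(z-c[2])/q[2]
def dep(d,u,v):
    c,q=ray(d,u,v); return c+q*d['depth'][int(round(v)),int(round(u))]
def crop(f,x0,y0,x1,y1,s,o):
    im=cv2.imread(f'pics/{f}.png')[y0:y1,x0:x1]; cv2.imwrite(f'pics/{o}.png',cv2.resize(im,None,fx=s,fy=s,interpolation=cv2.INTER_CUBIC))
E
python3 - <<'E'
from h import *
a=grab('top','t0');b=grab('side','s0')
cv2.imwrite('pics/both.png',cv2.resize(np.vstack([cv2.imread('pics/t0.png'),cv2.imread('pics/s0.png')]),(400,600)) if 0 else cv2.imread('pics/t0.png'))
for d in(a,b): print(ray(d,256,192),d['mtx'][0,0],d['k1'])
print(r.get_obs())
E
```

```text
(array([ 0.54394571, -0.07680885,  0.95795898]), array([ 0.07125037,  0.03988005, -0.99687708])) 348.0224303150672 -0.07130873782443017
(array([ 0.47538305, -0.61075319,  0.71241416]), array([ 0.16509274,  0.66210861, -0.7311965 ])) 347.14774338864646 -0.06526091201444842
{'clock': 0.1, 'joints': array([ 1.22990787,  0.47771162,  0.02234937,  1.55631979, -0.01148638,
        1.10931855, -0.08314038]), 'qvel': array([ 0.00030002, -0.00293968,  0.00112579, -0.00247332, -0.00123771,
       -0.00163373, -0.00029119]), 'tau': array([ 5.41681584e-03, -5.97759533e+01,  1.61412813e+00, -2.81952453e+01,
        1.27627634e-02,  5.04481955e-03,  3.58564080e-05]), 'tcp_pos': array([ 0.15557861, -0.65628859,  0.23044083]), 'orientation': array([-3.11875345e+00, -3.64621636e-01,  5.03742000e-04]), 'contact_force': array([0.09468822, 0.92329348, 0.0335144 ]), 'moment': array([-0.05971933,  0.01120156,  0.02671334]), 'gripper_force': 0.0, 'grip_width': 0.08547442338869714}
```

View pics/t0.png

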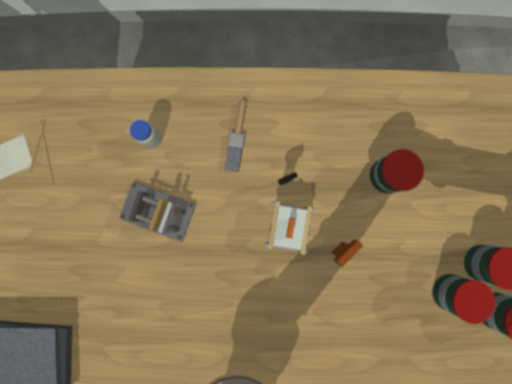

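View pics/s0.png

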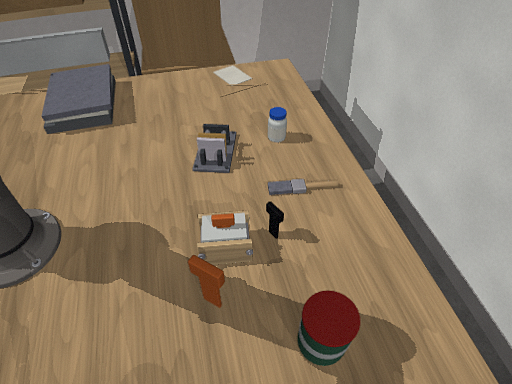

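The top view shows the blade's bar at (291,228) in the white mould. The clamp is at (158,212), with silver at about (166,217) and brass at about (157,213). The tin is at (400,172), the glue at (143,132) and the brush at (236,140). An orange decoy and a black decoy stand nearby. I'll zoom in on the clamp and the mould.

```bash
python3 - <<'E'
from h import *
crop('t0',110,170,210,250,6,'c1'); crop('t0',260,190,320,260,8,'c2')
a=cv2.imread('pics/c1.png');b=cv2.imread('pics/c2.png')
a=cv2.resize(a,(400,320));
cv2.imwrite('pics/c3.png',np.hstack([a,np.zeros((320,10,3),np.uint8),cv2.resize(b,(274,320))]))
E
```

```text
(no output)
```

View pics/c3.png

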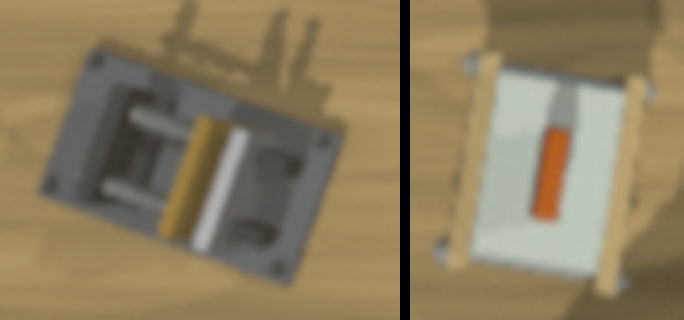

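The crop shows the bar's corners at about (547,127), (572,130), (557,221) and (531,218). The silver plate's inner edge runs from (232,128) to (192,248).

```bash
python3 - <<'E'
from h import *
d=load('t0')
f1=lambda x,y:(110+x/4,170+y/4); f2=lambda x,y:(260+(x-410)/4.567,190+y/4.571)
print('bar');P=[atz(d,*f2(*p),.122)[:2] for p in[(547,127),(572,130),(557,221),(531,218)]];print(np.array(P).round(4),np.mean(P,0))
a=(P[0]+P[1]-P[2]-P[3])/2;print('len',np.linalg.norm(a),'ang',np.degrees(np.arctan2(a[1],a[0])))
print('dep',dep(d,291,228),dep(d,284,240))
C=[atz(d,*f1(*p),.09)[:2] for p in[(232,128),(192,248),(247,130),(212,252),(222,120),(180,238)]];print(np.array(C).round(4))
a=C[0]-C[1];print(np.linalg.norm(a),np.degrees(np.arctan2(a[1],a[0])),(C[0]+C[1])/2)
B=[atz(d,*f1(*p),.012)[:2] for p in[(98,48),(345,130),(290,285),(42,193)]];print(np.array(B).round(4))
e=[B[0]-B[3],B[1]-B[2]];print([np.degrees(np.arctan2(v[1],v[0])) for v in e],[np.linalg.norm(B[0]-B[1]),np.linalg.norm(B[0]-B[3])])
y=B[0]-B[1];print('yaxis',np.degrees(np.arctan2(y[1],y[0])))
yh=y/np.linalg.norm(y); m=(B[1]+B[2])/2; m2=np.mean(B,0)
print('origin',m2-0.045*yh)
print('tool yaw',R.from_rotvec(r.get_obs()['orientation']).as_matrix().round(3))
E
```

```text
bar
[[ 0.5434 -0.126 ]
 [ 0.5421 -0.1391]
 [ 0.4947 -0.1319]
 [ 0.496  -0.1184]] [ 0.51906197 -0.12885208]
len 0.04800371592030948 ang -8.877608310439284
dep [ 0.51930371 -0.12848273  0.12627899] [ 0.48795928 -0.11414977  0.0838483 ]
[[0.5764 0.1797]
 [0.5005 0.2022]
 [0.5754 0.17  ]
 [0.4983 0.1893]
 [0.5813 0.1864]
 [0.5065 0.2102]]
0.07919809331136515 -16.505070326864242 [0.53846208 0.19097309]
[[0.633  0.3003]
 [0.5796 0.1241]
 [0.4734 0.1583]
 [0.5314 0.3351]]
[np.float64(-18.932437378604398), np.float64(-17.838950166609866)] [np.float64(0.1840747378921476), np.float64(0.10734115368547253)]
yaxis 73.15576569233389
origin [0.54130635 0.18641585]
tool yaw [[ 0.973  0.231 -0.001]
 [ 0.231 -0.973  0.002]
 [-0.    -0.002 -1.   ]]
```

Request:
step_arm --pt "475 -429 0 0 0 0.387 85" --pt "475 -429 0 0 0 0.387 85" --pt "475 -429 0 0 0 0.387 85" --pt "475 -429 0 0 0 0.387 85" --pt "475 -429 0 0 0 0.387 85" --pt "475 -429 0 0 0 0.387 85" --pt "475 -429 0 0 0 0.387 85" --pt "475 -429 0 0 0 0.387 85"

```text
clock: 0.9
tcp_pos: [0.3833, -0.3255, 0.2312]
orientation: [3.132, -0.242, -0.0]
contact_force: [0.5, -0.1, 0.4]
grip_width: 0.0851
gripper_force: 0.0
```

Request:
step_arm --pt "104 -215 0 0 0 0 85" --pt "104 -215 0 0 0 0 85" --pt "104 -215 0 0 0 0 85" --pt "104 -215 0 0 0 0 85" --pt "104 -215 0 0 0 0 85" --pt "104 -215 0 0 0 0 85" --pt "104 -215 0 0 0 0 85"

```text
clock: 1.6
tcp_pos: [0.5185, -0.1302, 0.2308]
orientation: [-3.133, 0.238, 0.002]
contact_force: [-0.8, -0.9, -0.6]
grip_width: 0.0851
gripper_force: 0.0
```

```bash
python3 - <<'E'
from h import *
d=grab('wrist','w0');crop('w0',0,0,512,384,1.5,'w0b')
print(r.get_obs()['tcp_pos'],r.get_obs()['orientation'],ray(d,256,192))
E
```

```text
[ 0.5178447  -0.1316403   0.23085434] [ 3.13172571e+00 -2.42502253e-01 -1.97409341e-03] (array([ 0.58425201, -0.1406061 ,  0.37366947]), array([-0.2412274 ,  0.0324943 , -0.97012701]))
```

View pics/w0b.png

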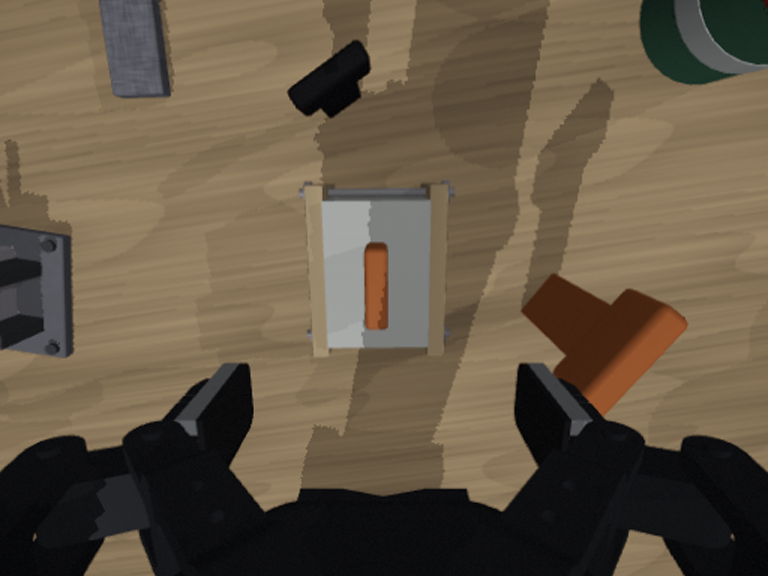

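The wrist view shows the bar spanning x 366–388 and y 242–329 (at 1.5x), nearly vertical in the picture. An orange decoy stands to the right.

```bash
python3 - <<'E'
from h import *
d=load('w0');s=1.5
for n,p,z in[('bartop',(376,246),.122),('barbot',(376.5,327),.122),('barL',(366,285),.122),('barR',(388,285),.122),('mTL',(321,200),.085),('mTR',(434,200),.085),('mBL',(327,347),.085),('mBR',(429,347),.085)]:
    print(n,atz(d,p[0]/s,p[1]/s,z).round(4),dep(d,p[0]/s,p[1]/s).round(4))
q=r.get_obs();T=R.from_rotvec(q['orientation']).as_matrix();m=d['image'].astype(int)
M=(m[...,0]>100)&(m[...,2]<60)&(m[...,0]>m[...,1]+60)
def pts(c0,c1):
    v,u=np.nonzero(M);k=(u>c0)&(u<c1);return np.array([dep(d,a,b) for a,b in zip(u[k],v[k])])
P=pts(235,265);P=P[P[:,2]>.11];L=(P-q['tcp_pos'])@T;print('bar local',np.percentile(L,[1,50,99],0).round(4))
w,v=np.linalg.eigh(np.cov(L[:,:2].T));print(w,v[:,1])
P=pts(345,470);L=(P-q['tcp_pos'])@T;print('decoy local',L.min(0).round(3),L.max(0).round(3),len(L))
E
```

```text
bartop [ 0.5469 -0.1314  0.122 ] [ 0.546  -0.1312  0.1161]
barbot [ 0.4985 -0.1241  0.122 ] [ 0.4983 -0.124   0.1215]
barL [ 0.5251 -0.122   0.122 ] [ 0.525  -0.122   0.1218]
barR [ 0.5231 -0.1348  0.122 ] [ 0.5146 -0.134   0.087 ]
mTL [ 0.5759 -0.0999  0.085 ] [ 0.5757 -0.0989  0.0783]
mTR [ 0.565  -0.1713  0.085 ] [ 0.5645 -0.1721  0.0776]
mBL [ 0.4765 -0.0852  0.085 ] [ 0.4739 -0.0838  0.078 ]
mBR [ 0.4657 -0.1556  0.085 ] [ 0.4628 -0.156   0.078 ]
bar local [[-1.990e-02 -1.060e-02  1.071e-01]
 [ 6.600e-03 -5.400e-03  1.087e-01]
 [ 2.530e-02 -1.000e-04  1.102e-01]]
[7.72726987e-06 1.81443227e-04] [-0.99880762 -0.04881954]
decoy local [-0.061 -0.001 -0.143] [0.067 0.161 0.08 ] 1280
```

Request:
step_arm --pt "3 -4 0 0 0 0 85" --pt "3 -4 30 0 0 0 85" --pt "3 -4 60 0 0 0 85" --pt "3 -4 80 0 0 0 85" --pt "3 -4 90 0 0 0 85" --pt "3 -4 90 0 0 0 85" --pt "3 -4 90 0 0 0 85"

```text
clock: 2.35
tcp_pos: [0.5226, -0.128, 0.1421]
orientation: [3.132, -0.244, 0.002]
contact_force: [0.4, 0.5, 0.2]
grip_width: 0.0849
gripper_force: 0.0
```

```bash
python3 - <<'E'
from h import *
for i in range(4):
    d=grab('wrist','w1');q=r.get_obs();print(q['tcp_pos'].round(4),q['orientation'].round(4))
E
```

```text
[ 0.5229 -0.128   0.1425] [ 3.1319e+00 -2.4310e-01  3.1000e-03]
[ 0.523  -0.1278  0.1426] [ 3.1319 -0.2427  0.0035]
[ 0.5229 -0.1278  0.1425] [ 3.1319 -0.2425  0.0035]
[ 0.5228 -0.1277  0.1424] [ 3.132  -0.2422  0.0032]
```

View pics/w1.png

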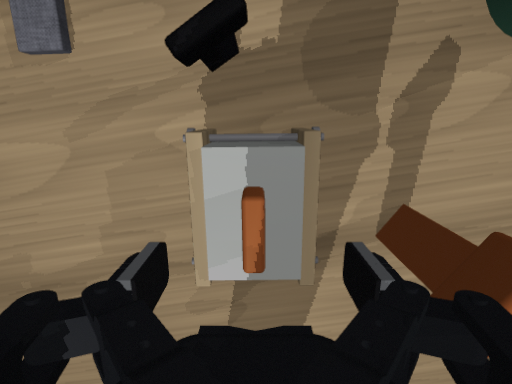

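The bar is centred between the fingers: about column 254, against 256 for the finger midpoint. Before descending I'll check how close the decoy is.

```bash
python3 - <<'E'
from h import *
d=load('w1');q=r.get_obs();T=R.from_rotvec(q['orientation']).as_matrix()
for u,v in [(382,236),(400,212),(425,275),(470,270),(254,200),(254,260)]:
    p=dep(d,u,v);print(p.round(3),((p-q['tcp_pos'])@T).round(4))
E
```

```text
[ 0.457 -0.247  0.012] [-0.047   0.1276  0.1301]
[ 0.478 -0.267  0.009] [-0.023   0.1444  0.1338]
[ 0.457 -0.247  0.089] [-0.0467  0.1281  0.0535]
[ 0.478 -0.257  0.122] [-0.0246  0.1349  0.0208]
[ 0.544 -0.131  0.122] [ 0.021  -0.      0.0203]
[ 0.506 -0.125  0.122] [-0.017  -0.0001  0.0206]
```

Request:
step_arm --pt "1 0 25 0 0 0 85" --pt "1 0 42 0 0 0 85" --pt "1 0 49 0 0 0 85" --pt "1 0 49 0 0 0 85" --pt "1 0 49 0 0 0 30" --pt "1 0 49 0 0 0 10" --pt "1 0 49 0 0 0 10" --pt "1 0 49 0 0 0 10" --grip_force 60

```text
clock: 3.35
tcp_pos: [0.5234, -0.1277, 0.0928]
orientation: [3.132, -0.242, 0.002]
contact_force: [0.1, 0.4, -0.8]
grip_width: 0.0279
gripper_force: 0.0
```

Request:
step_arm --pt "0 0 0 0 0 0 10" --pt "0 0 0 0 0 0 10" --pt "0 0 0 0 0 0 10"

```text
clock: 3.65
tcp_pos: [0.5235, -0.1274, 0.0927]
orientation: [-3.132, 0.242, -0.001]
contact_force: [0.0, 0.6, 5.6]
grip_width: 0.013
gripper_force: 59.6
```

Request:
step_arm --pt "0 0 -5 0 0 0 10" --pt "0 0 -15 0 0 0 10" --pt "0 0 -35 0 0 0 10" --pt "0 0 -60 0 0 0 10" --pt "0 0 -90 0 0 0 10" --pt "0 0 -120 0 0 0 10" --pt "0 0 -140 0 0 0 10" --pt "0 0 -140 0 0 0 10"

```text
clock: 4.45
tcp_pos: [0.5248, -0.1283, 0.2359]
orientation: [3.131, -0.243, 0.01]
contact_force: [0.9, -0.2, -0.1]
grip_width: 0.0132
gripper_force: 59.1
```

Request:
step_arm --pt "-92 -332 0 0 0 0.148 10" --pt "-92 -332 0 0 0 0.148 10" --pt "-92 -332 0 0 0 0.148 10" --pt "-92 -332 0 0 0 0.148 10" --pt "-92 -332 0 0 0 0.148 10" --pt "-92 -332 0 0 0 0.148 10" --pt "-92 -332 0 0 0 0.148 10" --pt "-92 -332 0 0 0 0.148 10"

```text
clock: 5.25
tcp_pos: [0.4804, 0.2222, 0.2319]
orientation: [-3.105, 0.456, 0.003]
contact_force: [-0.6, 0.2, -0.7]
grip_width: 0.0129
gripper_force: 59.1
```

Request:
step_arm --pt "0 0 0 0 0 0 10" --pt "0 0 0 0 0 0 10" --pt "0 0 0 0 0 0 10"

```text
clock: 5.55
tcp_pos: [0.4835, 0.2125, 0.2319]
orientation: [3.104, -0.477, -0.001]
contact_force: [-0.1, -0.5, 0.6]
grip_width: 0.0132
gripper_force: 59.1
```

```bash
python3 - <<'E'
from h import *
d=grab('wrist','w2');q=r.get_obs();print(q['tcp_pos'].round(4),q['orientation'].round(4))
crop('w2',0,0,512,384,1.5,'w2b')
E
```

```text
[0.4835 0.2127 0.232 ] [ 3.1043e+00 -4.7710e-01 -2.0000e-04]
```

View pics/w2b.png

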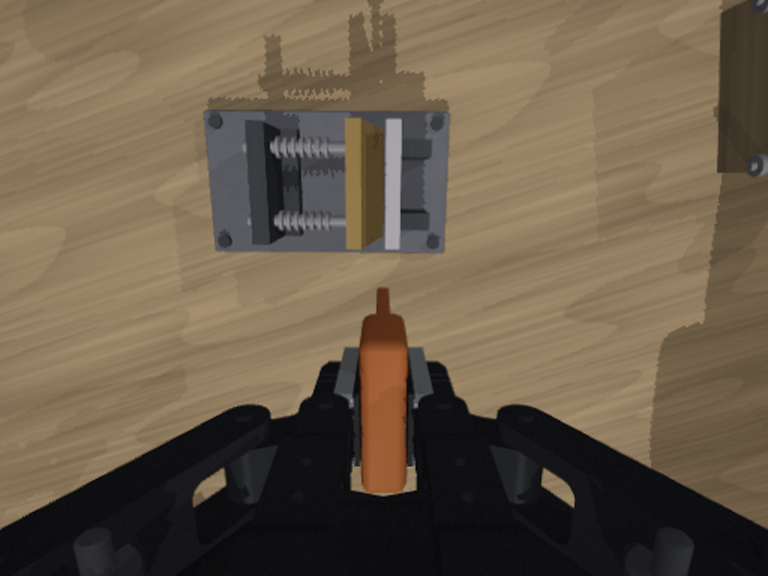

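The wrist view at 1.5x shows the silver inner edge from (386,119) to (386,249) and the brass top inner edge near x=363. The blade's lower end is at (383,290).

```bash
python3 - <<'E'
from h import *
d=load('w2');q=r.get_obs();T=R.from_rotvec(q['orientation']).as_matrix();s=1.5
loc=lambda p:((p-q['tcp_pos'])@T*1000).round(1)
for n,p in[('sT',(385.5,119)),('sB',(386,249)),('soT',(401,119)),('soB',(400.5,249)),('bT',(362,118)),('bB',(362.5,248)),('boT',(345.5,118)),('boB',(346,248))]:
    w=atz(d,p[0]/s,p[1]/s,.09);print(n,loc(w),w.round(4),loc(dep(d,p[0]/s,p[1]/s)))
for p in [(383,292),(382,300),(383,330),(384,400),(384,470),(365,400),(403,400)]: print(p,loc(dep(d,p[0]/s,p[1]/s)))
im=cv2.cvtColor(d['image'],cv2.COLOR_RGB2GRAY)
for v in (90,120,150): print(v,im[v,225:275].tolist())
print(d['image'][195:205,245:266,0].tolist()[0:10:3])
print(ray(d,256,192))
E
```

```text
sT [100.6   2.7 142. ] [0.5786 0.1798 0.09  ] [110.    3.3 221.2]
sB [ 21.5   3.1 142. ] [0.5031 0.2032 0.09  ] [  9.1   3.9 220.5]
soT [100.6  12.  142. ] [0.5758 0.1709 0.09  ] [100.6  12.  142.2]
soB [ 21.5  12.5 142.1] [0.5003 0.1942 0.09  ] [  9.2  15.8 220.1]
bT [101.1 -11.5 142. ] [0.5834 0.1932 0.09  ] [101.4 -11.6 143.8]
bB [ 22.2 -12.1 142. ] [0.5083 0.2175 0.09  ] [ 10.1 -15.5 219.9]
boT [101.1 -21.4 142. ] [0.5864 0.2027 0.09  ] [101.3 -21.5 143.3]
boB [ 22.2 -22.8 142. ] [0.5116 0.2277 0.09  ] [ 21.8 -23.  144.6]
(383, 292) [13.5  1.  62.1]
(382, 300) [12.8  0.5 50.2]
(383, 330) [ 23.2   0.7 -19.9]
(384, 400) [  5.3   1.  -28.9]
(384, 470) [-17.4   1.  -29.7]
(365, 400) [  5.4  -4.4 -29. ]
(403, 400) [  5.    6.4 -28.3]
90 [99, 99, 97, 97, 102, 121, 120, 121, 121, 120, 120, 120, 121, 120, 118, 106, 79, 78, 76, 66, 68, 73, 66, 65, 63, 58, 58, 59, 66, 61, 62, 82, 129, 165, 164, 166, 167, 166, 166, 165, 165, 164, 148, 74, 73, 73, 72, 73, 73, 73]
120 [90, 90, 90, 89, 94, 110, 122, 122, 122, 122, 121, 122, 123, 122, 120, 107, 80, 81, 79, 67, 68, 67, 68, 68, 68, 67, 67, 67, 68, 68, 66, 94, 155, 164, 166, 166, 167, 166, 166, 167, 167, 157, 93, 72, 73, 72, 71, 71, 70, 71]
150 [113, 113, 114, 114, 115, 121, 123, 124, 123, 123, 123, 123, 123, 123, 124, 117, 81, 82, 80, 69, 67, 68, 69, 69, 68, 68, 67, 68, 69, 71, 77, 103, 161, 166, 166, 166, 165, 166, 166, 167, 166, 147, 63, 61, 60, 60, 59, 61, 61, 61]
[[131, 132, 133, 133, 134, 129, 100, 84, 84, 86, 85, 86, 87, 94, 119, 137, 136, 135, 135, 134, 135], [136, 136, 136, 136, 136, 128, 88, 85, 85, 86, 86, 86, 87, 91, 112, 136, 138, 139, 140, 141, 142], [134, 134, 134, 135, 136, 129, 89, 85, 85, 86, 87, 88, 87, 88, 109, 146, 147, 148, 148, 149, 149], [142, 142, 144, 144, 144, 135, 77, 85, 86, 86, 86, 87, 86, 88, 105, 141, 150, 150, 150, 146, 140]]
(array([0.54695716, 0.19246939, 0.37477065]), array([-0.23274534,  0.06728341, -0.97040997]))
```

Request:
step_arm --pt "30 -3 10 0 0 0 10" --pt "61 -3 20 0 0 0 10" --pt "61 -3 40 0 0 0 10" --pt "61 -3 50 0 0 0 10" --pt "61 -3 50 0 0 0 10" --pt "61 -3 50 0 0 0 10"

```text
clock: 6.2
tcp_pos: [0.542, 0.1994, 0.1827]
orientation: [-3.106, 0.472, 0.0]
contact_force: [-0.6, 0.5, -0.6]
grip_width: 0.0131
gripper_force: 59.1
```

```bash
python3 - <<'E'
from h import *
for i in range(3): d=grab('wrist','w3');q=r.get_obs();print(q['tcp_pos'].round(4),q['orientation'].round(4),q['contact_force'].round(2))
crop('w3',190,60,322,260,3,'w3b')
E
```

```text
[0.5423 0.1996 0.1832] [-3.1053e+00  4.7210e-01 -1.4000e-03] [-0.18  0.47 -0.13]
[0.5425 0.1997 0.1834] [-3.1051e+00  4.7190e-01 -2.2000e-03] [ 0.12 -0.03 -0.8 ]
[0.5425 0.1997 0.1834] [-3.1051e+00  4.7200e-01 -2.4000e-03] [-0.86 -0.13  0.03]
```

View pics/w3b.png

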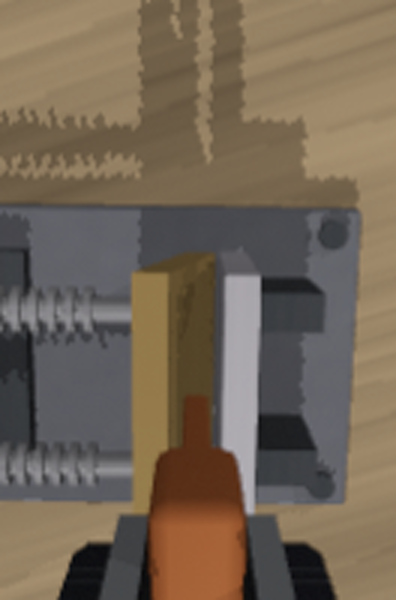

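The crop shows the blade's tip at x 184–210. It sits about 2 mm off the silver inner edge (x≈220) and about 4 mm off the brass (x≈168), so I can enter.

Request:
step_arm --pt "0 0 8 0 0 0 10" --pt "0 0 14 0 0 0 10" --pt "0 0 20 0 0 0 10" --pt "0 0 26 0 0 0 10" --pt "0 0 32 0 0 0 10" --pt "0 0 36 0 0 0 10" --pt "0 0 40 0 0 0 10" --pt "0 0 40 0 0 0 10"

```text
clock: 7.15
tcp_pos: [0.542, 0.1991, 0.1416]
orientation: [3.105, -0.473, -0.001]
contact_force: [-0.8, 0.2, -0.4]
grip_width: 0.013
gripper_force: 59.1
```

```bash
cat >> h.py <<'E'
def st(n=5):
    F=[];P=[]
    for i in range(n):
        r.grab_frame('wrist');q=r.get_obs();T=R.from_rotvec(q['orientation']).as_matrix();F.append(np.r_[q['contact_force']@T,q['moment']@T]);P.append(q['tcp_pos'])
    Y=-np.array([0.2973,0.9548])
    print('tcp',np.mean(P,0).round(4),'F/M tool',np.mean(F,0).round(2),'std',np.std(F,0)[:3].round(2),'y from face',round(float((np.mean(P,0)[:2]-np.array([.54085,.1915]))@-Y)*1000,2),'depth',round((.1657-np.mean(P,0)[2])*1000,1),'rv',q['orientation'].round(4),q['gripper_force'])
E
python3 -c "
from h import *
st()"
```

```text
tcp [0.5424 0.1993 0.1424] F/M tool [ 0.33  0.14  0.6   0.    0.01 -0.03] std [0.32 0.25 0.55] y from face 7.91 depth 23.3 rv [-3.1055e+00  4.7290e-01 -8.0000e-04] 59.07363474369049
```

Request:
step_arm --pt "0 0.5 0 0 0 0 10" --pt "0 1 0 0 0 0 10" --pt "0 1 0 0 0 0 10" --pt "0 1 0 0 0 0 10"

```text
clock: 7.8
tcp_pos: [0.542, 0.1983, 0.1424]
orientation: [-3.106, 0.473, -0.0]
contact_force: [-0.2, 0.4, -0.5]
grip_width: 0.0133
gripper_force: 59.1
```

```bash
python3 -c "
from h import *
st()"
```

```text
tcp [0.542  0.1983 0.1423] F/M tool [-0.23 -0.06  0.72  0.    0.01  0.02] std [0.37 0.6  0.34] y from face 6.84 depth 23.4 rv [-3.1058  0.4729 -0.    ] 59.073033928871155
```

Request:
step_arm --pt "0 0.5 0 0 0 0 10" --pt "0 1 0 0 0 0 10" --pt "0 1 0 0 0 0 10" --pt "0 1 0 0 0 0 10"

```text
clock: 8.45
tcp_pos: [0.5417, 0.1973, 0.1423]
orientation: [-3.106, 0.473, -0.0]
contact_force: [-0.0, 0.4, -1.0]
grip_width: 0.0129
gripper_force: 59.1
```

```bash
python3 -c "
from h import *
st()"
```

```text
tcp [0.5417 0.1973 0.1423] F/M tool [ 0.15 -0.26  0.39  0.02 -0.   -0.01] std [0.33 0.59 0.34] y from face 5.84 depth 23.4 rv [ 3.1058 -0.473   0.    ] 59.073033928871155
```

Request:
step_arm --pt "0 0.5 0 0 0 0 10" --pt "0 1 0 0 0 0 10" --pt "0 1 0 0 0 0 10"

```text
clock: 9.0
tcp_pos: [0.5414, 0.1963, 0.1423]
orientation: [3.106, -0.473, -0.0]
contact_force: [-0.2, 0.2, -1.0]
grip_width: 0.0127
gripper_force: 59.0
```

```bash
python3 -c "
from h import *
st()"
```

```text
tcp [0.5414 0.1964 0.1423] F/M tool [-0.04 -0.32  0.56  0.01 -0.01 -0.01] std [0.6  0.53 0.27] y from face 4.82 depth 23.4 rv [ 3.1057 -0.4729 -0.    ] 58.966421484947205
```

Request:
step_arm --pt "0 0.5 0 0 0 0 10" --pt "0 0.5 0 0 0 0 10" --pt "0 0.5 0 0 0 0 10"

```text
clock: 9.55
tcp_pos: [0.5413, 0.1962, 0.1423]
orientation: [-3.105, 0.473, -0.0]
contact_force: [0.9, 1.4, -1.5]
grip_width: 0.0133
gripper_force: 58.8
```

```bash
python3 -c "
from h import *
st()"
```

```text
tcp [0.5413 0.1962 0.1423] F/M tool [-0.11 -1.6   1.53  0.43  0.04  0.03] std [0.6  0.51 0.44] y from face 4.62 depth 23.4 rv [-3.1054e+00  4.7260e-01 -2.0000e-04] 58.8355028629303
```

Request:
step_arm --pt "0 0 2 0 0 0 10" --pt "0 0 4 0 0 0 10" --pt "0 0 6 0 0 0 10" --pt "0 0 8 0 0 0 10" --pt "0 0 10 0 0 0 10" --pt "0 0 10 0 0 0 10"

```text
clock: 10.4
tcp_pos: [0.5413, 0.1962, 0.132]
orientation: [-3.105, 0.473, -0.0]
contact_force: [2.0, 3.1, -2.0]
grip_width: 0.0132
gripper_force: 58.7
```

```bash
python3 -c "
from h import *
st()"
```

```text
tcp [0.5413 0.1961 0.1321] F/M tool [ 0.74 -3.65  3.05  0.91  0.27  0.03] std [0.23 0.4  0.39] y from face 4.55 depth 33.6 rv [-3.1055  0.4727  0.    ] 58.601306676864624
```

Request:
step_arm --pt "0 0 1 0 0 0 10" --pt "0 0 2 0 0 0 10" --pt "0 0 3 0 0 0 10" --pt "0 0 3 0 0 0 10"

```text
clock: 11.05
tcp_pos: [0.5415, 0.1961, 0.1294]
orientation: [-3.105, 0.473, -0.001]
contact_force: [1.6, 3.4, 0.6]
grip_width: 0.0132
gripper_force: 59.4
```

```bash
python3 -c "
from h import *
st()"
```

```text
tcp [0.5415 0.1961 0.1294] F/M tool [ 0.81 -3.36 -1.26  0.96  0.11  0.07] std [0.52 0.2  0.43] y from face 4.55 depth 36.3 rv [-3.1055e+00  4.7280e-01 -6.0000e-04] 59.35350000858307
```

Request:
step_arm --pt "0 0 1 0 0 0 10" --pt "0 0 2 0 0 0 10" --pt "0 0 2 0 0 0 10"

```text
clock: 11.6
tcp_pos: [0.5414, 0.1961, 0.1273]
orientation: [-3.105, 0.473, -0.0]
contact_force: [2.6, 3.4, 1.0]
grip_width: 0.013
gripper_force: 59.2
```

```bash
python3 -c "
from h import *
st()"
```

```text
tcp [0.5414 0.1961 0.1273] F/M tool [ 0.84 -4.8  -0.91  1.19  0.2   0.08] std [0.77 0.23 0.4 ] y from face 4.56 depth 38.4 rv [-3.1055e+00  4.7280e-01 -4.0000e-04] 59.11330997943878
```

Request:
step_arm --pt "0 0 1 0 0 0 10" --pt "0 0 2 0 0 0 10" --pt "0 0 2 0 0 0 10"

```text
clock: 12.15
tcp_pos: [0.5414, 0.1961, 0.1253]
orientation: [-3.105, 0.473, -0.0]
contact_force: [1.9, 4.5, 1.5]
grip_width: 0.013
gripper_force: 59.3
```

```bash
python3 -c "
from h import *
st()"
```

```text
tcp [0.5413 0.1961 0.1253] F/M tool [ 0.45 -4.93 -1.45  1.33  0.19  0.11] std [0.5  0.38 0.29] y from face 4.55 depth 40.4 rv [-3.1055e+00  4.7280e-01 -2.0000e-04] 59.25958693027496
```

Request:
step_arm --pt "0 0 1 0 0 0 10" --pt "0 0 2 0 0 0 10" --pt "0 0 2 0 0 0 10"

```text
clock: 12.7
tcp_pos: [0.5413, 0.1961, 0.1233]
orientation: [-3.105, 0.473, -0.0]
contact_force: [2.0, 4.7, 1.7]
grip_width: 0.0128
gripper_force: 59.4
```

```bash
python3 -c "
from h import *
st()"
```

```text
tcp [0.5414 0.1961 0.1233] F/M tool [ 0.44 -5.55 -2.06  1.36  0.15  0.09] std [0.43 0.35 0.42] y from face 4.55 depth 42.4 rv [-3.1055e+00  4.7270e-01 -3.0000e-04] 59.40746605396271
```

Request:
step_arm --pt "0 -0.3 1 0 0 0 10" --pt "0 -0.3 2 0 0 0 10" --pt "0 -0.3 2 0 0 0 10"

```text
clock: 13.25
tcp_pos: [0.5414, 0.1962, 0.1214]
orientation: [3.106, -0.473, 0.0]
contact_force: [1.4, 4.2, 4.2]
grip_width: 0.0132
gripper_force: 60.0
```

```bash
python3 -c "
from h import *
st()"
```

```text
tcp [0.5415 0.1962 0.1214] F/M tool [ 0.45 -4.01 -4.92  1.01  0.05  0.1 ] std [0.72 0.34 0.37] y from face 4.63 depth 44.3 rv [-3.1057e+00  4.7310e-01 -5.0000e-04] 60.02047419548035
```

Request:
step_arm --pt "0 0 1 0 0 0 10" --pt "0 0 2 0 0 0 10" --pt "0 0 2 0 0 0 10"

```text
clock: 13.8
tcp_pos: [0.5417, 0.1962, 0.1196]
orientation: [-3.106, 0.473, -0.001]
contact_force: [1.2, 4.2, 6.4]
grip_width: 0.0133
gripper_force: 60.3
```

```bash
python3 -c "
from h import *
st();grab('wrist','w4');crop('w4',190,40,322,240,3,'w4b')"
```

```text
tcp [0.5416 0.1961 0.1196] F/M tool [ 0.51 -4.27 -5.95  0.89  0.06  0.12] std [0.25 0.27 0.5 ] y from face 4.67 depth 46.1 rv [-3.1057e+00  4.7330e-01 -9.0000e-04] 60.259130001068115
```

View pics/w4b.png

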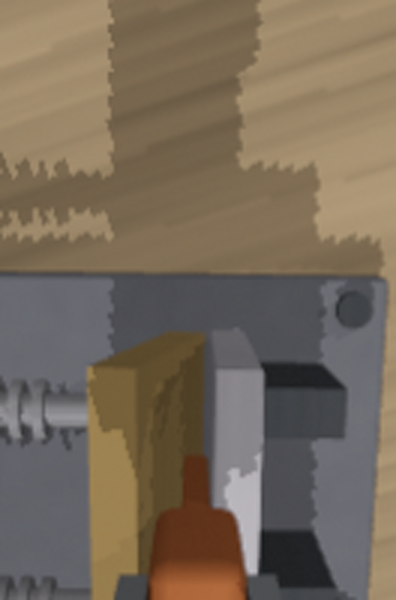

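The blade lies against the silver at x≈208, and the drag has begun, so the brass touched at about 43–44 mm depth. I'll go about 6 mm deeper and check the opening with the camera.

Request:
step_arm --pt "0 0 1 0 0 0 10" --pt "0 0 2 0 0 0 10" --pt "0 0 3 0 0 0 10" --pt "0 0 4 0 0 0 10" --pt "0 0 4 0 0 0 10"

```text
clock: 14.6
tcp_pos: [0.5419, 0.1961, 0.1159]
orientation: [-3.106, 0.473, -0.002]
contact_force: [1.6, 3.2, 7.8]
grip_width: 0.0131
gripper_force: 60.5
```

```bash
python3 - <<'E'
from h import *
st();d=grab('wrist','w5')
def edges(f,rows):
    d=load(f);g=cv2.cvtColor(d['image'],cv2.COLOR_RGB2HSV)
    q=None
    for v in rows:
        row=d['image'][v].astype(int); print(f,v,[f"{u}:{row[u,0]},{row[u,2]}" for u in range(215,285,1)] if 0 else '', 'R-B',(row[215:285,0]-row[215:285,2]).tolist(),'B',row[215:285,2].tolist())
edges('w4',[175]);edges('w5',[175])
E
```

```text
tcp [0.5419 0.1961 0.1159] F/M tool [ 0.45 -3.7  -7.59  0.79  0.06  0.13] std [0.41 0.23 0.28] y from face 4.7 depth 49.8 rv [-3.1056e+00  4.7340e-01 -1.6000e-03] 60.47356367111206
w4 175  R-B [-2, -2, -2, 6, 48, 75, 70, 61, 60, 61, 61, 60, 60, 61, 60, 61, 60, 61, 60, 59, 53, 48, 49, 49, 50, 49, 46, 44, 42, 44, 43, 47, 47, 47, 44, 45, 42, 41, 41, 42, 42, 41, 28, -6, -3, -1, -2, -2, -2, -2, -2, -3, -3, -2, -3, -1, -2, -3, -2, -3, -2, -2, -2, -5, -7, -8, -8, -9, -9, -8] B [124, 124, 124, 120, 96, 80, 72, 58, 58, 58, 57, 59, 58, 58, 58, 58, 59, 58, 58, 57, 51, 46, 46, 45, 45, 45, 42, 37, 38, 42, 38, 41, 43, 42, 41, 44, 37, 37, 38, 37, 37, 39, 51, 77, 77, 78, 92, 126, 138, 137, 137, 139, 140, 140, 140, 138, 138, 139, 138, 139, 139, 140, 130, 70, 72, 72, 71, 71, 71, 71]
w5 175  R-B [-1, 8, 49, 77, 75, 61, 62, 60, 60, 61, 61, 61, 60, 61, 61, 61, 61, 62, 59, 48, 49, 49, 50, 47, 43, 43, 44, 47, 46, 43, 42, 43, 48, 47, 46, 42, 41, 41, 42, 42, 43, 34, 6, -5, -4, -1, -1, -3, -2, -2, -2, -2, -3, -2, -3, -2, -1, -2, -2, -2, -3, -2, -2, -3, -6, -7, -7, -8, -8, -8] B [106, 103, 90, 81, 77, 58, 58, 59, 59, 58, 59, 58, 59, 59, 59, 58, 59, 58, 56, 47, 46, 46, 47, 45, 36, 36, 40, 44, 42, 37, 37, 39, 43, 45, 43, 38, 37, 38, 38, 37, 38, 46, 67, 77, 78, 77, 89, 125, 138, 137, 138, 139, 141, 140, 141, 140, 139, 139, 139, 139, 140, 140, 134, 106, 71, 71, 71, 72, 72, 72]
```

Request:
step_arm --pt "0 0 1 0 0 0 10" --pt "0 0 2 0 0 0 10" --pt "0 0 2 0 0 0 10" --pt "0 0 2 0 0 0 10" --pt "0 0 2 0 0 0 10"

```text
clock: 15.4
tcp_pos: [0.542, 0.1961, 0.114]
orientation: [-3.106, 0.473, -0.002]
contact_force: [1.7, 2.6, 8.1]
grip_width: 0.013
gripper_force: 60.6
```

```bash
python3 - <<'E'
from h import *
st();d=grab('wrist','w6');q=r.get_obs();T=R.from_rotvec(q['orientation']).as_matrix()
loc=lambda d,p:atz(d,p[0],p[1],.09)@T*1000
def tr(row,a,b,th):
    for u in range(a,b):
        if (row[u]-th)*(row[u+1]-th)<=0: return u+(th-row[u])/(row[u+1]-row[u]+1e-9)
for f,v in[('w2',100),('w2',120),('w2',150),('w3',160),('w3',170),('w4',175),('w5',175),('w6',175),('w6',180)]:
    d=load(f);im=d['image'].astype(int);B=im[v,:,2]
    si=tr(B,252,275,108);so=tr(B,int(si)+5,300,108) if si else None
    rb=im[v,:,0]; k=[u for u in range(205,256) if im[v,u,0]-im[v,u,2]>30]
    g=np.array([im[v,u+1,0]-im[v,u-1,0] for u in range(k[0]+6,k[0]+26)]);bi=k[0]+6+np.argmin(g)
    if si and so: a=loc(d,(si,v));b=loc(d,(so,v));c=loc(d,(bi,v));print(f,v,round(si,1),round(so,1),bi,'thick',(b-a)[1].round(1),'gap',(a-c)[1].round(1))
E
```

```text
tcp [0.542  0.1961 0.114 ] F/M tool [ 0.25 -3.51 -8.63  0.7   0.05  0.16] std [0.39 0.28 0.45] y from face 4.75 depth 51.7 rv [-3.1055e+00  4.7340e-01 -2.0000e-03] 60.58406352996826
w2 100 256.3 267.5 240 thick 10.3 gap 15.0
w2 120 256.2 266.8 240 thick 10.0 gap 15.1
w2 150 256.0 266.5 240 thick 10.1 gap 15.4
w3 160 264.2 276.5 245 thick 9.9 gap 15.4
w3 170 264.1 276.3 245 thick 9.9 gap 15.4
w4 175 261.5 277.4 235 thick 9.4 gap 15.7
w5 175 261.5 277.9 233 thick 9.5 gap 16.6
w6 175 261.6 278.4 233 thick 9.6 gap 16.4
w6 180 261.5 278.3 233 thick 9.7 gap 16.5
```

Several measurements put the opening at about 1.5–2 mm, with drag against both plates. The tool has settled and the grip is 60 N, so I'm handing in.

```bash
python3 -c "
from bench import r
print(r.hand_in())"
```

```text
the job is handed in; nothing more can be done
None
```

I lifted the blade out of the mould and slid it about 52 mm down between the clamp plates. I handed in with it still gripped at about 60 N, pressing both plates, and the brass plate pushed back an estimated 1.5–2 mm; no verdict came back from the hand-in.

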